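# Hang a snap gauge on its keeper peg until the drop flap falls behind it

## Robot

A 7-joint arm with a two-finger parallel gripper is mounted at the origin on a cart in front of the work surface, level with it; the furniture and walls round the work are solid. World frame = base frame: x ahead of the robot, y to its left, z up, the work surface at z = 0. Lengths are in m, angles in rad, forces in N, time in s.
With the tool pointing down it reaches from about 0.425 to 0.925 m from the base axis. Payload 6.8 kg.
Tool frame: the origin (TCP) lies midway between the tips of the shut fingers; the grasp point (between the pads) lies 19 mm behind it; z points along the fingers, y is the line along which they close (so a half turn about z gives the same grasp; the last joint's range is limited). The gripper opens to 85 mm and grips with 20 to 120 N. Pads are 22 mm wide; open, the fingers measure 114 mm over their backs; the gripper's body (76 mm by 85 mm) begins 54 mm behind the grasp point. The pads swing forward as they close: fully open they stand 13 mm farther back than shut.
Start: joints at [-1.419, 0.477, 0.022, 1.555, -0.011, 1.109, -0.083], TCP at [0.173, 0.652, 0.197] pointing down, gripper open.
Joint ranges: [-2.96, 2.96], [-0.34, 2.1], [-1.41, 1.46], [0.24, 2.44], [-1.37, 4.51], [0.17, 1.92], [-2.96, 2.96]. Speed limits (rad/s): [2.39, 2.39, 3.14, 3.14, 3.14, 3.14, 3.14].

## Interface

Orientations are given as a unit quaternion [w, x, y, z].
In Python, from station import bot, imaging gives the robot as it stands.
- The arm moves only by the tool move_arm, never from a script. Its argument "commands" is a list that holds one entry, the list of rows, each a list of 7 numbers: the shift along the tool's x, y, z in m, then the turn, a rotation vector about the tool's x, y, z in degrees, then the finger opening in m, from 0 to 0.0854. In form: [[[x, y, z, rx, ry, rz, grip], ...]]. A call has 1 to 20 rows; each row shifts and turns the commanded pose from where the row before left it, along the tool's axes as they then stand; what a row does not reach is not made up. A row lasts 1/8 s, in which the tool goes at most 62.5 mm and 10.7 degrees, less where a joint would pass 70% of its speed; a pose out of reach is approached as far as the arm can. A call is refused whole if a number of a shift passes 0.0625 or a number of a turn 10.7, either way. A call with a gripper value outside its range is refused whole. The fingers move at their own pace and stop on an object; "squeeze" is the grip in N (left out, the last holds). Time passes only in rows, so rows that do not move let the fingers close. It gives the time, the measured TCP pose, the force, the opening and the grip force at its end, in the units of the state.
- bot.get_obs(): the state, without advancing time (a new reading comes with each control period).
- imaging.read_camera(name): name is "scene" or "side" or "wrist"; returns the picture (400x640x3 uint8, red, green, blue); there is no depth.
- imaging.calibration(name): a dict with "intrinsics" (3x3 intrinsics, pixels), "extrinsics" (4x4, takes a point from camera to world coordinates); the wrist camera has in their place "mount" (4x4, takes a point from camera to tool coordinates, whose origin is the TCP and whose axes are the flange's). Camera axes: x right, y down, z forward; pixel columns grow to the right and rows downward; lengths in m; the calibration is good to about 2 mm. The wrist camera is an equidistant fisheye: a pixel r from the principal point sees the ray r / f radians off the axis. A picture is of the moment at which its call begins: read the wrist's pose just before it. calibration takes no time and is no camera call.
- bot.hand_in(): hands the job in; it is judged then, once.
The state is a dict: "t": time; "q": joint angles; "joint_vel": joint speeds; "joint_torque": joint torques, N m; "eef_pos": TCP position; "tool_rot": TCP orientation; "contact_force": force on the tool from outside, world axes, zero at the start; "torque": the same for the moment, N m; "gripper_width": opening from 0.0 (shut) to 1.0 (fully open); "grasp_force": force on a finger pad.
Only numpy, scipy, OpenCV 4.12 (cv2) and the standard library are available. Lean on these libraries where they do the work, as an engineer would, in place of code of your own. Each camera call takes 0.05 s, during which the arm holds its last target. There are 200 camera calls.

## Task

Lift the steel snap gauge upright out of its slotted wooden block and hang it by its eye on the horizontal peg of the gauge stand: slide the eye along the peg so that it lifts the drop flap, and on to the shoulder at the root of the peg, where the flap falls shut behind it. It is a precision gauge, so feel your way home and never force or knock it, keep it upright, let go of it gently once it is latched, and leave the things lying about undisturbed.

Things in the scene. Friction and masses are not known exactly. Their poses are not given: they have to be found in the camera images.
- gauge: Snap gauge: flat steel plate 8 mm thick, 78 mm wide, 111 mm tall, 0.3 kg, standing on two legs (34 mm mouth between them, black grip plates above). Above the wide body rises a tang 32 mm wide, flat parallel edges, from 66 to 111 mm, with the eye. Origin: midway between the feet, at their underside; z up, y across the width, x normal to the plate; it hangs with its x along the stand's x.
- eye (a point): Centre of the gauge's round eye, a 14 mm hole through the tang, 95 mm above the feet and 16 mm below the rounded top; axes as the gauge's. Grip the tang from above across its 32 mm width, beside the eye: peg and flap then pass between the fingers (shoulder and flap are 22 mm wide at most). On the stand the gauge may bear 15 N at most.
- block: Slotted hardwood block, 74 x 124 x 34 mm, fixed. The gauge stands in the middle slot (9.6 mm wide, floor 18 mm above the bench, slot 16 mm deep); lift it straight up. Origin: centre of the underside; slots run along its y.
- stand: Steel stand bolted to the bench: base 110 x 90 x 10 mm, upright plate 56 mm wide, 174 mm high. Origin: on the bench, middle of the upright's front face. Its x points into the upright, so the peg stands out along -x, towards the robot; z up.
- axis (a point): Where the level peg's axis meets the upright's front, 150 mm above the bench; axes as the stand's. Peg 12 mm thick, 50 mm long from shoulder to tip, bullet nose on the last 10 mm. Its screwed shank is set differently each time and not measured: the shoulder lies 38 to 58 mm in front of the upright (x = -0.038 to -0.058), so the way home must be felt; there the gauge stops hard.
- flap (a joint): Drop flap over the peg, rad: 0 shut, 0.9 fully up. Underside 19 mm, top 26 mm above the axis, 33 mm long before the shoulder; nose down to 8 mm above the axis, front sloped 30 deg. The gauge's top meets the slope 26 mm short of the shoulder and, pushed with 1 to 6 N, lifts it to about 0.25 rad; it drops to 0 before the gauge only when the back of the plate is within 1.5 mm of the shoulder.
- oil_can: Pump oil can, 176 mm tall, loose bystander. Origin: centre of the underside. It stands behind a fixed blue lever press, 0.46 m tall, at the left of the work (x 0.34 to 0.58, y 0.2 to 0.35 m), whose ball lever leans out to the front left, to about x = 0.3, y = 0.5: draw back round it.
- whetstone: Sharpening stone, 50 x 150 x 24 mm, loose bystander lying flat. Origin: centre of the underside.
- bolt: Hexagon bolt 65 mm tall standing on its head, loose bystander. Origin: centre of the underside.
- nut: Hexagon nut, 24 x 27 x 19 mm, loose bystander. Origin: centre of the underside.

How it is judged:
On the way, in this order (a step that is already met when the one before it is completed fails the run):
1. the gauge is lifted out of its block, upright (z of gauge in the frame of block above 0.04 m and angle between gauge's own z axis and vertical below 0.25 rad), for 0.2 s.
2. the eye is on the peg and the gauge holds the flap up (y of eye in the frame of axis between -0.005 and 0.005 m and z of eye in the frame of axis between -0.005 and 0.005 m and x of eye in the frame of axis above -0.095 m and value of joint flap above 0.15 rad), for 0.1 s.
At the end, for the whole second after the job is handed in: The gauge hangs at rest by its eye on the peg, the eye's centre within 5 mm of the peg's axis and no more than 65 mm in front of the upright, less than 0.2 rad from upright, behind the flap, which has fallen shut (below 0.06 rad) in front of it (y of eye in the frame of axis between -0.005 and 0.005 m and z of eye in the frame of axis between -0.005 and 0.005 m and x of eye in the frame of axis above -0.065 m and value of joint flap below 0.06 rad and angle between gauge's own z axis and vertical below 0.2 rad and linear speed of gauge below 0.03 m/s and velocity of joint flap below 0.1 rad/s); the robot touches nothing.
It fails at once if the gauge is pressed or knocked against the stand, its peg, shoulder or flap with more than 15 N (contact force between gauge and stand above 15 N).
It fails at once if the gauge is tipped more than 0.5 rad from upright (angle between gauge's own z axis and vertical above 0.5 rad).
It fails at once if the oil can, whetstone, bolt or nut is moved more than 15 mm (distance of any of oil_can, whetstone, bolt, nut from where it was at the start of the episode above 0.015 m).
It also fails if it takes over 67 s, if anything falls off the work surface, if the arm or the gripper's body presses on something with over 40 N, if the wrist force passes 120 N, or if a joint passes its speed limit or range.

## Working session

There is one attempt and no reset: what is moved stays moved. The work goes in short steps, Python scripts to look and compute and a tool call to move; the robot and the scene stay as the last step left them, time stands still between calls to the robot, and variables do not carry over. Pictures are saved under pics/ and viewed, at most 10 in all, crops included, and the job is handed in when it is done.

Besides the shell and the picture viewer there is one more tool, called after "Call:" by a JSON object that holds its "fn" and its "kwargs". move_arm: Moves the arm, as the interface text tells. Its arguments: {"type":"object","properties":{"commands":{"type":"array","items":{"type":"array","items":{"type":"array","items":{"type":"number"}}}},"squeeze":{"type":"number"}},"required":["commands"]}

```bash
mkdir -p pics
python3 - <<'E'
from station import bot, imaging
import cv2,numpy as np
o=bot.get_obs();print({k:np.round(v,3).tolist() for k,v in o.items()})
for n in("scene","side","wrist"):
    im=imaging.read_camera(n);cv2.imwrite(f"pics/{n}0.png",im[:,:,::-1])
    c=imaging.calibration(n);print(n,{k:np.round(v,4).tolist() for k,v in c.items()})
a=[cv2.imread(f"pics/{n}0.png") for n in("scene","side")]
E
```

```text
{'t': 0.0, 'q': [-1.419, 0.478, 0.022, 1.556, -0.011, 1.109, -0.083], 'joint_vel': [-0.0, -0.001, 0.0, -0.001, -0.0, 0.0, 0.0], 'joint_torque': [-0.0, -59.645, 1.608, -28.12, 0.012, 0.009, -0.0], 'eef_pos': [0.173, 0.652, 0.196], 'tool_rot': [-0.0, 0.129, 0.992, -0.001], 'contact_force': [-0.247, -0.973, -0.895], 'torque': [0.007, -0.017, -0.015], 'grasp_force': 0.0, 'gripper_width': 0.999}
scene {'intrinsics': [[461.2338, 0.0, 320.1256], [0.0, 461.2338, 200.6237], [0.0, 0.0, 1.0]], 'extrinsics': [[0.816, -0.3861, 0.4303, 0.0725], [-0.5777, -0.5708, 0.5835, -0.6248], [0.0204, -0.7247, -0.6888, 0.8483], [0.0, 0.0, 0.0, 1.0]]}
side {'intrinsics': [[432.2923, 0.0, 325.2063], [0.0, 432.2923, 192.8302], [0.0, 0.0, 1.0]], 'extrinsics': [[0.8518, -0.1916, 0.4876, 0.0939], [-0.5238, -0.2956, 0.7989, -0.6873], [-0.0089, -0.9359, -0.3522, 0.4449], [0.0, 0.0, 0.0, 1.0]]}
wrist {'intrinsics': [[309.7069, 0.0, 322.293], [0.0, 309.7069, 194.6863], [0.0, 0.0, 1.0]], 'mount': [[-0.0008, -0.9605, -0.2783, 0.0699], [1.0, -0.0006, -0.0005, -0.0014], [0.0003, -0.2783, 0.9605, -0.177], [0.0, 0.0, 0.0, 1.0]]}
```

View pics/scene0.png

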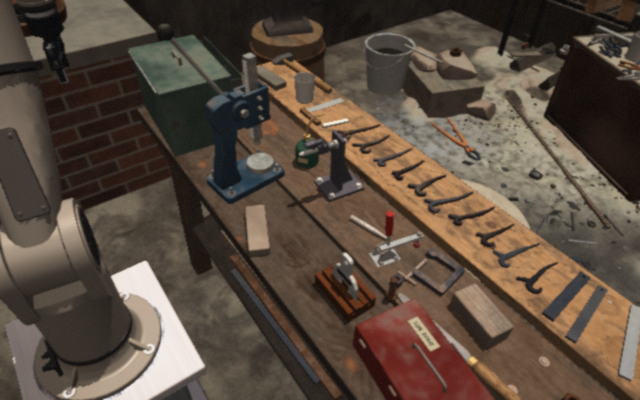

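View pics/side0.png

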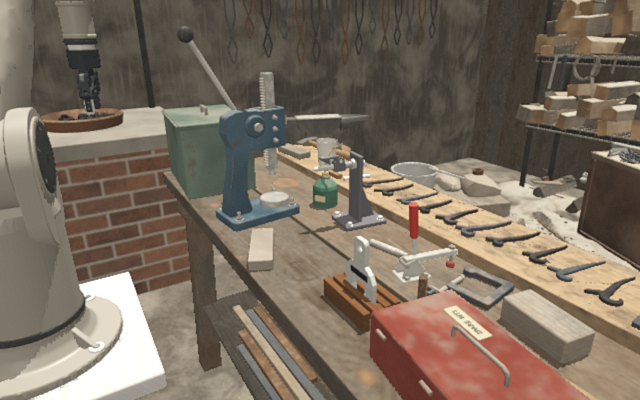

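The scene shows the gauge in the block at about (345,285), and the stand at about (338,170) with its peg pointing left. In the side view they are at about (365,290) and (355,190). I'll enlarge the crops next.

Run:
```python
import cv2,numpy as np
s=cv2.imread("pics/scene0.png");d=cv2.imread("pics/side0.png")
def c(im,x,y,w,h):return cv2.resize(im[y:y+h,x:x+w],(400,300),interpolation=cv2.INTER_CUBIC)
cv2.imwrite("pics/c1.png",np.vstack([np.hstack([c(s,290,120,100,75),c(s,300,245,100,75)]),np.hstack([c(d,290,145,120,90),c(d,310,230,120,90)])]))
```

```text
(no output)
```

View pics/c1.png

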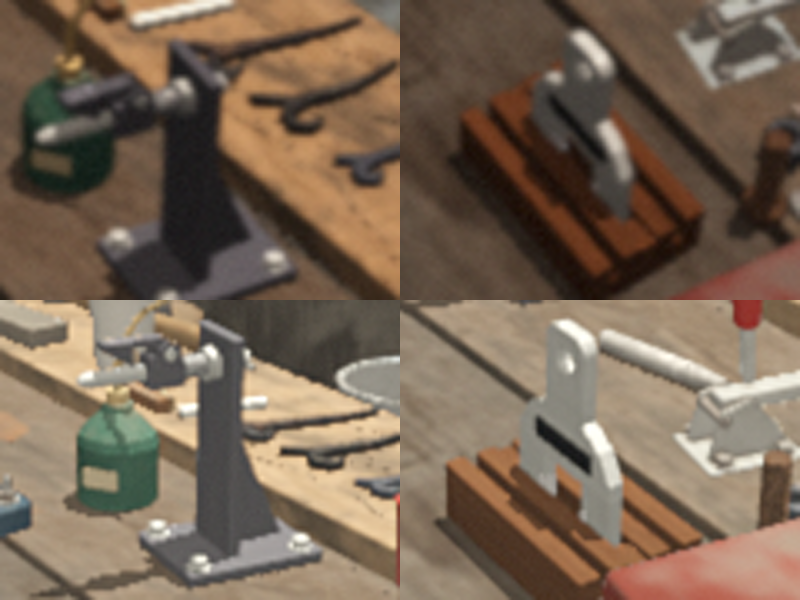

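```bash
cat > h.py <<'E'
import numpy as np,cv2
from station import bot,imaging
from scipy.spatial.transform import Rotation as R
def ray(n,px):
    c=imaging.calibration(n);K=c["intrinsics"];E=np.array(c["extrinsics"])
    d=np.linalg.inv(K)@[px[0],px[1],1];d=E[:3,:3]@d
    return E[:3,3],d/np.linalg.norm(d)
def pose():
    o=bot.get_obs();q=o["tool_rot"];T=np.eye(4);T[:3,:3]=R.from_quat([q[1],q[2],q[3],q[0]]).as_matrix();T[:3,3]=o["eef_pos"];return T
def wray(T,px):
    c=imaging.calibration("wrist");K=np.array(c["intrinsics"]);M=T@np.array(c["mount"])
    v=np.array([px[0]-K[0,2],px[1]-K[1,2]]);r=np.linalg.norm(v);a=r/K[0,0]
    d=np.r_[np.sin(a)*v/max(r,1e-9),np.cos(a)];return M[:3,3],M[:3,:3]@d
def wproj(T,P):
    c=imaging.calibration("wrist");K=np.array(c["intrinsics"]);M=np.linalg.inv(T@np.array(c["mount"]))
    p=M[:3,:3]@P+M[:3,3];r=np.hypot(p[0],p[1]);a=np.arctan2(r,p[2]);return K[:2,2]+K[0,0]*a*p[:2]/r
def tri(*rs):
    A=sum(np.eye(3)-np.outer(d,d) for o,d in rs);b=sum((np.eye(3)-np.outer(d,d))@o for o,d in rs)
    p=np.linalg.solve(A,b);return p,max(np.linalg.norm((np.eye(3)-np.outer(d,d))@(p-o)) for o,d in rs)
def onz(r,z):o,d=r;return o+d*(z-o[2])/d[2]
E
python3 - <<'E'
from h import *
np.set_printoptions(precision=4,suppress=True)
for n,a,b in [("eye",(347.5,263.75),(360.1,248.6)),("blkL",(315.5,273),(324.1,278.6)),("blkR",(375.5,298),(400,302.9)),
 ("pegtip",(299.5,153.75),(314,169)),("root",(337,143),(354.5,163)),("upL",(333,130.5),(350.9,151.6)),("upR",(344.5,138),(362.6,158.5)),
 ("baseL",(315,180),(332.6,217.9)),("baseR",(363.75,188.75),(386.6,220)),("plL",(437-300+300,0),(0,0))][:-1]:
    print(n,*tri(ray("scene",a),ray("side",b)))
for p in [(315.5,273),(349.2,310.5),(375.5,298)]: print("blk z34",onz(ray("scene",p),.034))
for p in [(315,180),(363.75,188.75)]: print("base z10",onz(ray("scene",p),.01))
E
```

```text
eye [ 0.4692 -0.1832  0.1122] 0.0019275627931347086
blkL [ 0.4404 -0.1147  0.0295] 0.0009599180025919572
blkR [ 0.5104 -0.2383  0.0248] 0.0005540615143532626
pegtip [0.5657 0.1347 0.147 ] 0.0002752135969810904
root [0.667  0.1165 0.1493] 0.0002648546577594972
upL [0.6731 0.1421 0.1704] 0.0004826296773093475
upR [0.6887 0.1143 0.1575] 0.0001823710596295419
baseL [ 0.647   0.1824 -0.0127] 0.0005027655585710916
baseR [0.7214 0.0561 0.0109] 0.0004918210665438945
blk z34 [ 0.4393 -0.1179  0.034 ]
blk z34 [ 0.4415 -0.2356  0.034 ]
blk z34 [ 0.5059 -0.2429  0.034 ]
base z10 [0.6323 0.1609 0.01  ]
base z10 [0.7216 0.0571 0.01  ]
```

Run:
```python
from h import *
np.set_printoptions(precision=3,suppress=True)
for n,a,b in [("plL",(207,180),(217,211)),("plN",(228,198),(237,228)),("plR",(284,178),(299,212)),("headTL",(208,108),(223,112)),("headTR",(268,90),(284,107)),("ball",(165,32),(185,33)),("rack",(250,55),(266,72)),("can top",(308,133),(326,172)),("whet near",(267,252),(270,268))]:
    print(n,*tri(ray("scene",a),ray("side",b)))
```

```text
plL [0.384 0.316 0.019] 0.0011749281579880137
plN [ 0.408  0.247 -0.007] 0.0012666962664910047
plR [0.565 0.215 0.011] 0.0001655059758305869
headTL [0.398 0.248 0.277] 0.0034106164981468436
headTR [0.551 0.246 0.275] 0.0004550364991029367
ball [0.353 0.306 0.442] 0.000512485720072395
rack [0.528 0.285 0.354] 0.0014180951024486666
can top [0.683 0.272 0.082] 0.000745354997526782
whet near [ 0.395  0.022 -0.002] 0.0005616267829350826
```

Call:
{"fn": "move_arm", "kwargs": {"commands": [[[0, 0, -0.06, 0, 0, 0, 0.0854], [0, 0, -0.06, 0, 0, 0, 0.0854], [0, 0, -0.06, 0, 0, 0, 0.0854], [0, 0, -0.06, 0, 0, 0, 0.0854], [0, 0, -0.06, 0, 0, 0, 0.0854], [0, 0, -0.06, 0, 0, 0, 0.0854], [-0.036, -0.0346, 0, 0, 0, 0, 0.0854], [-0.036, -0.0346, 0, 0, 0, 0, 0.0854]]]}}

```text
t: 1.15
eef_pos: [0.2257, 0.5667, 0.5573]
tool_rot: [0.0, 0.129, 0.992, 0.0]
contact_force: [-0.4, 1.1, 0.3]
gripper_width: 0.997
grasp_force: 0.0
```

Call:
{"fn": "move_arm", "kwargs": {"commands": [[[-0.036, -0.0346, 0, 0, 0, 0, 0.0854], [-0.036, -0.0346, 0, 0, 0, 0, 0.0854], [-0.036, -0.0346, 0, 0, 0, 0, 0.0854], [-0.036, -0.0346, 0, 0, 0, 0, 0.0854], [-0.036, -0.0346, 0, 0, 0, 0, 0.0854], [-0.033, -0.037, 0, 0, 0, 0, 0.0854], [-0.033, -0.037, 0, 0, 0, 0, 0.0854], [-0.033, -0.037, 0, 0, 0, 0, 0.0854], [-0.033, -0.037, 0, 0, 0, 0, 0.0854], [-0.033, -0.037, 0, 0, 0, 0, 0.0854], [-0.033, -0.037, 0, 0, 0, 0, 0.0854], [-0.01, -0.054, 0, 0, 0, 0, 0.0854], [-0.01, -0.054, 0, 0, 0, 0, 0.0854], [-0.01, -0.054, 0, 0, 0, 0, 0.0854], [-0.01, -0.054, 0, 0, 0, 0, 0.0854], [-0.01, -0.054, 0, 0, 0, 0, 0.0854]]]}}

```text
t: 3.15
eef_pos: [0.4673, -0.1873, 0.5573]
tool_rot: [0.0, 0.129, 0.992, 0.0]
contact_force: [1.4, -0.7, 0.3]
gripper_width: 1.002
grasp_force: 0.0
```

Call:
{"fn": "move_arm", "kwargs": {"commands": [[[0, 0, 0.06, 0, 0, -6, 0.0854], [0, 0, 0.06, 0, 0, -6, 0.0854], [0, 0, 0.06, 0, 0, 0, 0.0854], [0, 0, 0.05, 0, 0, 0, 0.0854], [0, 0, 0, 0, 0, 0, 0.0854], [0, 0, 0, 0, 0, 0, 0.0854]]]}}

```text
t: 3.9
eef_pos: [0.4691, -0.1861, 0.3293]
tool_rot: [0.001, 0.025, 1.0, -0.0]
contact_force: [0.2, -0.1, 0.8]
gripper_width: 0.997
grasp_force: 0.0
```

Run:
```python
from h import *
T=pose();im=imaging.read_camera("wrist")[:,:,::-1];np.save("T1.npy",T);cv2.imwrite("pics/w1.png",im)
for P in [(.469,-.183,.113),(.469,-.183,.034),(.566,.135,.15)]: print(wproj(T,np.array(P)).round())
print(T.round(4))
cv2.imwrite("pics/w1c.png",cv2.resize(im,(800,500),interpolation=cv2.INTER_CUBIC))
```

```text
[326. 162.]
[326. 152.]
[540. 225.]
[[-9.987e-01  5.060e-02  2.300e-03  4.691e-01]
 [ 5.060e-02  9.987e-01 -6.000e-04 -1.861e-01]
 [-2.400e-03 -4.000e-04 -1.000e+00  3.293e-01]
 [ 0.000e+00  0.000e+00  0.000e+00  1.000e+00]]
```

View pics/w1c.png

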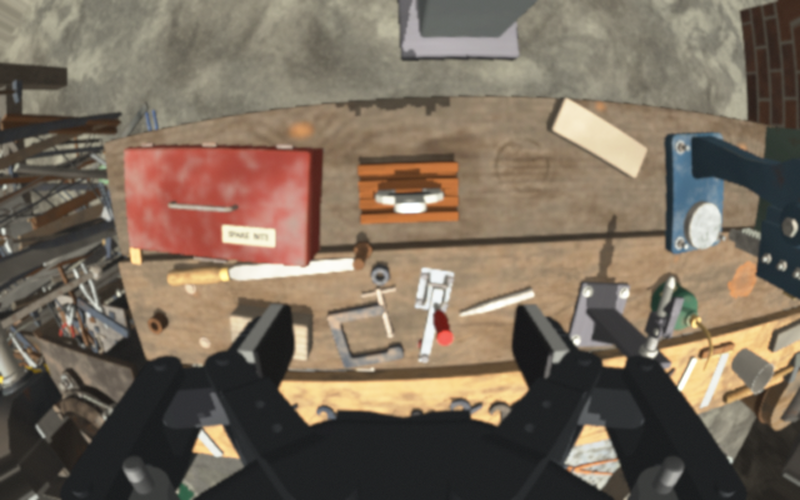

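The wrist view shows the block at about (358–460, 160–222) with the plate on top at (410,200). The toolbox edge is near x=322, and the stand and peg tip are at about (672,280). I'll go closer.

Call:
{"fn": "move_arm", "kwargs": {"commands": [[[0, 0, 0.06, 0, 0, 0, 0.0854], [0, 0, 0.06, 0, 0, 0, 0.0854], [0, 0, 0, 0, 0, 0, 0.0854], [0, 0, 0, 0, 0, 0, 0.0854]]]}}

```text
t: 4.45
eef_pos: [0.4702, -0.1865, 0.2103]
tool_rot: [0.002, 0.025, 1.0, -0.0]
contact_force: [1.6, -0.4, 0.1]
gripper_width: 1.0
grasp_force: 0.0
```

Run:
```python
from h import *
T=pose();im=imaging.read_camera("wrist")[:,:,::-1];np.save("T2.npy",T);cv2.imwrite("pics/w2.png",im)
a=cv2.imread("pics/w1.png")
up=lambda i,x,y,w,h,W,H:cv2.resize(i[y:y+h,x:x+w],(W,H),interpolation=cv2.INTER_CUBIC)
cv2.imwrite("pics/w2c.png",np.hstack([up(im,260,90,130,130,520,520),np.vstack([up(a,280,120,90,65,270,195),up(a,440,210,130,100,270,208),np.zeros((117,270,3),np.uint8)])]))
print(T.round(4))
```

```text
[[-9.987e-01  5.050e-02  4.100e-03  4.702e-01]
 [ 5.050e-02  9.987e-01 -9.000e-04 -1.865e-01]
 [-4.100e-03 -7.000e-04 -1.000e+00  2.103e-01]
 [ 0.000e+00  0.000e+00  0.000e+00  1.000e+00]]
```

View pics/w2c.png

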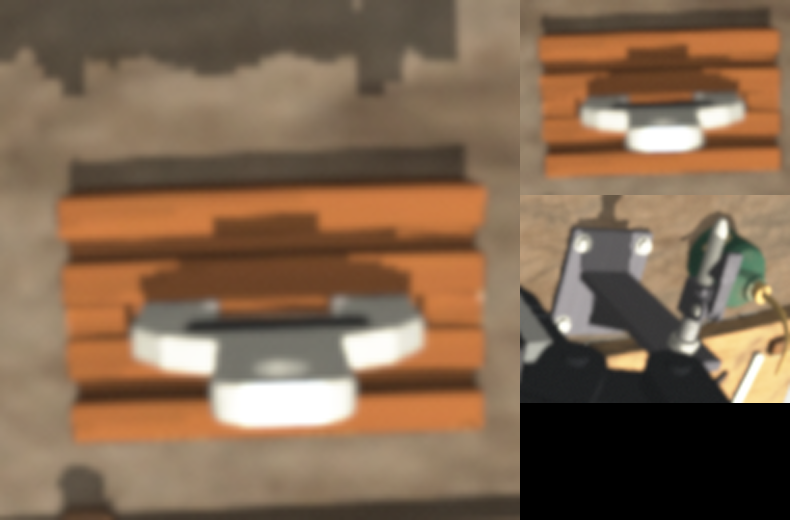

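The crop shows the tang's top strip from (212,380) to (356,425) in 4x crop pixels, with the block edges sloping about -1.5°. The peg tip in the inset is at (723,217).

Run:
```python
from h import *
np.set_printoptions(precision=4,suppress=True)
T1,T2=np.load("T1.npy"),np.load("T2.npy")
print("top tri",tri(wray(T1,(328.5,166)),wray(T2,(331,190.75))))
print("top z.129",onz(wray(T1,(328.5,166)),.129),onz(wray(T2,(331,190.75)),.129))
w=[onz(wray(T2,p),.115) for p in [(313,191),(349,190.5)]];print("tang w",w,np.linalg.norm(w[0]-w[1]))
w=[onz(wray(T2,(260+a/4,90+b/4)),.034) for a,b in [(62,198),(485,186),(75,440),(485,430)]];print("block",*w,"centre",sum(w)/4)
for i,j in((0,1),(2,3)):
  d=w[j]-w[i];print("yaw",np.degrees(np.arctan2(-d[0],d[1])))
print("tip",tri(wray(T1,(537.7,220.6)),ray("scene",(299.5,153.75)),ray("side",(314,169))),onz(wray(T1,(537.7,220.6)),.15))
print("root",tri(wray(T1,(518.5,284.6)),ray("scene",(337,143)),ray("side",(354.5,163))))
b=[onz(wray(T1,p),.01) for p in [(467.9,227.8),(502.6,226.9),(455.9,275)]];print("base",*b)
print("toolbox edge",onz(wray(T1,(258,160)),.1),onz(wray(T1,(258,160)),.0))
print("J7",bot.get_obs()["q"])
```

```text
top tri (array([ 0.4721, -0.1806,  0.1284]), np.float64(0.0002251605865024815))
top z.129 [ 0.4719 -0.1804  0.129 ] [ 0.4719 -0.1808  0.129 ]
tang w [array([ 0.4752, -0.197 ,  0.115 ]), array([ 0.4764, -0.1642,  0.115 ])] 0.03289934835615132
block [ 0.4342 -0.2404  0.034 ] [ 0.4366 -0.1187  0.034 ] [ 0.5069 -0.2427  0.034 ] [ 0.5101 -0.1192  0.034 ] centre [ 0.472  -0.1802  0.034 ]
yaw -1.1483254925740574
yaw -1.468285389394624
tip (array([0.561 , 0.1284, 0.1503]), np.float64(0.0021895921053039767)) [0.5587 0.1277 0.15  ]
root (array([0.6679, 0.1171, 0.1491]), np.float64(0.0008564797888262003))
base [0.6217 0.0774 0.01  ] [0.627  0.1581 0.01  ] [0.7231 0.0652 0.01  ]
toolbox edge [ 0.4639 -0.2744  0.1   ] [ 0.48   -0.2967  0.    ]
J7 [-0.4088  0.2154  0.777   1.9794 -0.1793  1.0095  1.9724]
```

Call:
{"fn": "move_arm", "kwargs": {"commands": [[[-0.0012, 0.006, 0.03, 0, 0, -1.6, 0.0854], [0, 0, 0.05, 0, 0, 0, 0.0854], [0, 0, 0.03, 0, 0, 0, 0.07], [0, 0, 0.006, 0, 0, 0, 0.06], [0, 0, 0, 0, 0, 0, 0.06]]]}}

```text
t: 5.12
eef_pos: [0.4712, -0.1802, 0.0931]
tool_rot: [0.002, 0.011, 1.0, -0.0]
contact_force: [-0.1, -0.1, 0.2]
gripper_width: 0.703
grasp_force: 0.0
```

Call:
{"fn": "move_arm", "kwargs": {"commands": [[[0, 0, 0, 0, 0, 0, 0.045], [0, 0, 0, 0, 0, 0, 0.036], [0, 0, 0, 0, 0, 0, 0.025], [0, 0, 0, 0, 0, 0, 0.025], [0, 0, 0, 0, 0, 0, 0.025], [0, 0, 0, 0, 0, 0, 0.025]]], "squeeze": 60}}

```text
t: 5.88
eef_pos: [0.4703, -0.1796, 0.0918]
tool_rot: [0.001, 0.011, 1.0, 0.0]
contact_force: [0.0, 0.9, 5.9]
gripper_width: 0.296
grasp_force: 8.5
```

Run:
```python
from h import *
o=bot.get_obs();print(o["gripper_width"],o["grasp_force"],o["contact_force"])
w=imaging.read_camera("wrist")[:,:,::-1];s=imaging.read_camera("side")[:,:,::-1]
up=lambda i,x,y,w,h,W,H:cv2.resize(i[y:y+h,x:x+w],(W,H),interpolation=cv2.INTER_CUBIC)
cv2.imwrite("pics/g1.png",np.hstack([up(w,240,130,160,160,400,400),up(s,300,200,130,130,400,400)]))
```

```text
0.2961988172318752 8.465141393244267 [0.02140109 0.91187854 5.91491548]
```

View pics/g1.png

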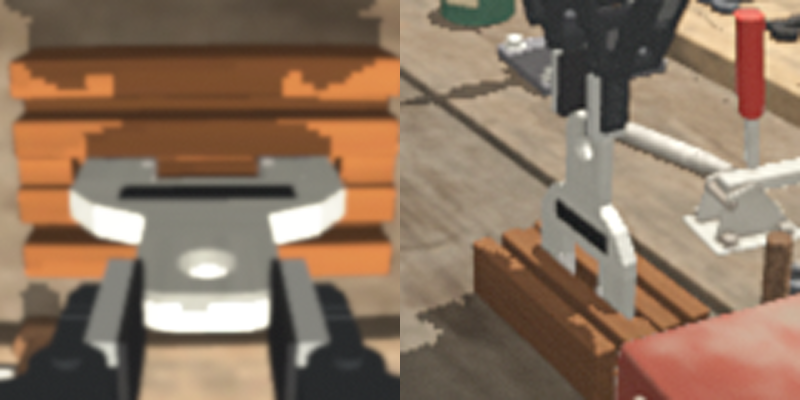

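The wrist crop shows both pads flanking the tang beside the eye, and the gauge is still in its slot. I'll close to full squeeze.

Call:
{"fn": "move_arm", "kwargs": {"commands": [[[0, 0, 0, 0, 0, 0, 0.01], [0, 0, 0, 0, 0, 0, 0], [0, 0, 0, 0, 0, 0, 0], [0, 0, 0, 0, 0, 0, 0]]], "squeeze": 60}}

```text
t: 6.48
eef_pos: [0.4728, -0.1798, 0.0936]
tool_rot: [0.003, 0.011, 1.0, 0.0]
contact_force: [0.0, 3.0, 19.8]
gripper_width: 0.153
grasp_force: 75.8
```

Call:
{"fn": "move_arm", "kwargs": {"commands": [[[0, 0, 0, 0, 0, 0, 0], [0, 0, -0.002, 0, 0, 0, 0], [0, 0, -0.003, 0, 0, 0, 0], [0, 0, -0.005, 0, 0, 0, 0], [0, 0, 0, 0, 0, 0, 0]]], "squeeze": 40}}

```text
t: 7.1
eef_pos: [0.4694, -0.1798, 0.1013]
tool_rot: [-0.0, 0.011, 1.0, -0.0]
contact_force: [-0.1, 0.1, -2.6]
gripper_width: 0.156
grasp_force: 63.1
```

Run:
```python
from h import *
T=pose();w=imaging.read_camera("wrist")[:,:,::-1];s=imaging.read_camera("side")[:,:,::-1];np.save("T3.npy",T);cv2.imwrite("pics/w3.png",w)
print(T.round(3))
up=lambda i,x,y,w,h,W,H:cv2.resize(i[y:y+h,x:x+w],(W,H),interpolation=cv2.INTER_CUBIC)
cv2.imwrite("pics/g2.png",np.hstack([up(w,260,150,120,120,400,400),up(s,300,200,130,130,400,400)]))
```

```text
[[-1.     0.023 -0.     0.469]
 [ 0.023  1.    -0.    -0.18 ]
 [ 0.    -0.    -1.     0.101]
 [ 0.     0.     0.     1.   ]]
```

View pics/g2.png

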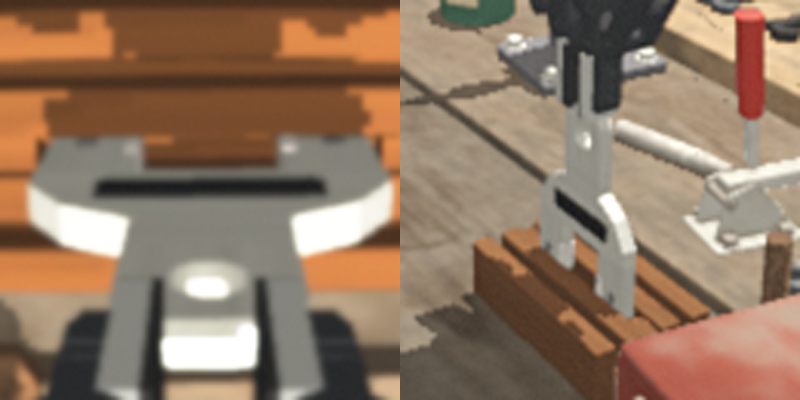

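The side crop shows the gauge slightly lifted. In the wrist crop the fingers gap looks narrower than the tang, so I'll check by projecting the pad geometry.

Run:
```python
from h import *
T=np.load("T3.npy")
def pr(x,y,z):return wproj(T,T[:3,:3]@np.array([x,y,z])+T[:3,3]).round(1)
for x in(.011,-.011):
  for y in(-.0165,-.0065):
    print(x,y,[(z,pr(x,y,z)) for z in(0,-.01,-.02,-.04)])
for name,px in [("eye",(260+207/3.333,150+285/3.333)),("topmid",(260+209/3.333,150+350/3.333)),("bodyL",(260+35/3.333,150+200/3.333)),("bodyR",(260+385/3.333,150+200/3.333)),("tangL",(260+125/3.333,150+265/3.333)),("tangR",(260+297/3.333,150+265/3.333))]:
    o,d=wray(T,px);s=(.471-o[0])/d[0];print(name,(o+s*d).round(4))
im=cv2.imread("pics/w3.png");cv2.imwrite("pics/g3.png",cv2.resize(im[180:320,240:410],(800,659),interpolation=cv2.INTER_CUBIC)[:600])
```

```text
0.011 -0.0165 [(0, array([297.7, 207.4])), (-0.01, array([296.4, 212.9])), (-0.02, array([294.9, 219.1])), (-0.04, array([291.5, 233.7]))]
0.011 -0.0065 [(0, array([314.3, 207.4])), (-0.01, array([313.8, 213. ])), (-0.02, array([313.3, 219.1])), (-0.04, array([312.2, 233.8]))]
-0.011 -0.0165 [(0, array([298.7, 240.6])), (-0.01, array([297.5, 247.5])), (-0.02, array([296.2, 255.1])), (-0.04, array([293.2, 272.9]))]
-0.011 -0.0065 [(0, array([314.6, 240.6])), (-0.01, array([314.2, 247.6])), (-0.02, array([313.8, 255.3])), (-0.04, array([312.8, 273.1]))]
eye [ 0.471  -0.1816  0.1145]
topmid [ 0.471  -0.1813  0.1391]
bodyL [ 0.471  -0.2192  0.0671]
bodyR [ 0.471  -0.1437  0.0722]
tangL [ 0.471  -0.1966  0.1048]
tangR [ 0.471  -0.1654  0.1066]
```

View pics/g3.png

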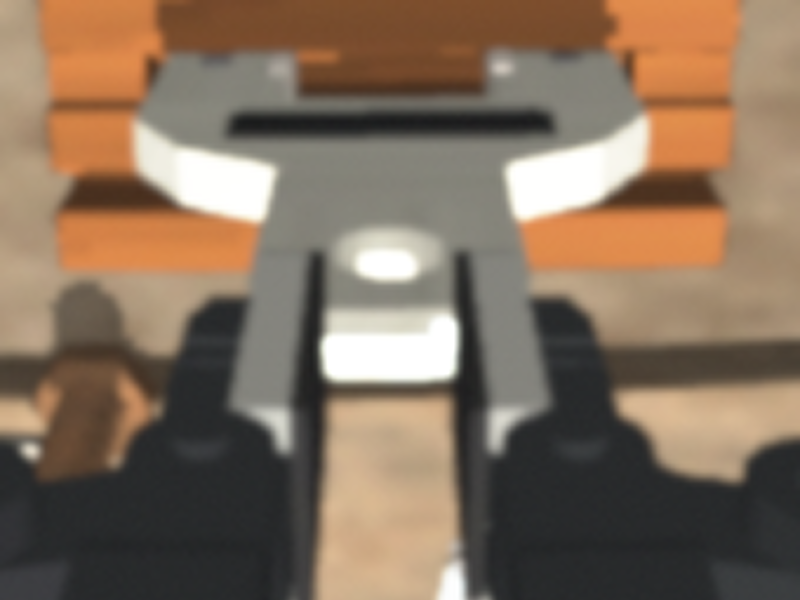

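Run:
```python
from h import *
T=np.eye(4)
for x in(.011,0,-.011):
  for z in(0,-.013,-.03,-.05): print(x,z,wproj(T,np.array([x,-.0427,z])).round(1),wproj(T,np.array([x,-.009,z])).round(1))
o=bot.get_obs();print(o["gripper_width"],o["grasp_force"],o["contact_force"],o["eef_pos"])
```

```text
0.011 0 [255.3 207.2] [310.1 207.4]
0.011 -0.013 [250.7 214.4] [309.2 214.7]
0.011 -0.03 [243.7 225.4] [307.9 226. ]
0.011 -0.05 [233.7 241.3] [306.  242.5]
0 0 [256.5 224. ] [310.4 224.4]
0 -0.013 [252.1 232.1] [309.5 232.7]
0 -0.03 [245.5 244.4] [308.3 245.4]
0 -0.05 [236.2 262.1] [306.5 263.8]
-0.011 0 [257.8 240. ] [310.6 240.6]
-0.011 -0.013 [253.6 249. ] [309.8 249.8]
-0.011 -0.03 [247.5 262.4] [308.7 263.7]
-0.011 -0.05 [238.9 281.5] [307.  283.6]
0.15931430068209362 63.10460038483143 [ 0.11656955 -0.27221237 -3.2731962 ] [ 0.46928906 -0.17965052  0.10114158]
```

Run:
```python
from h import *
K=np.array(imaging.calibration("side")["intrinsics"]);E=np.linalg.inv(imaging.calibration("side")["extrinsics"])
def sp(P):
    p=E[:3,:3]@np.array(P)+E[:3,3];p=K@p;return np.r_[300-300,0]+((p[:2]/p[2]-[300,200])*400/130+[400,0]).round()
for y in(-.195,-.188,-.172,-.165):
  for x in(.458,.480): print(x,y,[(z,sp((x,y,z)).tolist()) for z in(.101,.115,.125,.14)])
print("eye",sp((.468,-.1805,.122)),"top",sp((.468,-.1805,.138)))
```

```text
0.458 -0.195 [(0.101, [584.0, 183.0]), (0.115, [585.0, 159.0]), (0.125, [585.0, 142.0]), (0.14, [585.0, 115.0])]
0.48 -0.195 [(0.101, [618.0, 172.0]), (0.115, [619.0, 148.0]), (0.125, [619.0, 131.0]), (0.14, [620.0, 105.0])]
0.458 -0.188 [(0.101, [576.0, 177.0]), (0.115, [577.0, 153.0]), (0.125, [577.0, 136.0]), (0.14, [577.0, 110.0])]
0.48 -0.188 [(0.101, [610.0, 166.0]), (0.115, [611.0, 143.0]), (0.125, [611.0, 126.0]), (0.14, [612.0, 100.0])]
0.458 -0.172 [(0.101, [559.0, 165.0]), (0.115, [559.0, 141.0]), (0.125, [559.0, 124.0]), (0.14, [560.0, 99.0])]
0.48 -0.172 [(0.101, [592.0, 154.0]), (0.115, [593.0, 131.0]), (0.125, [593.0, 114.0]), (0.14, [594.0, 89.0])]
0.458 -0.165 [(0.101, [551.0, 159.0]), (0.115, [552.0, 136.0]), (0.125, [552.0, 119.0]), (0.14, [552.0, 94.0])]
0.48 -0.165 [(0.101, [584.0, 149.0]), (0.115, [585.0, 126.0]), (0.125, [585.0, 109.0]), (0.14, [586.0, 84.0])]
eye [584. 131.] top [585. 104.]
```

The pictures and the forces agree that the real fingertips sit about 35 mm behind the reported TCP. The pads have therefore only pinched the rounded top. I'll set the gauge back down, open, go about 37 mm deeper and regrip.

Call:
{"fn": "move_arm", "kwargs": {"commands": [[[0, 0, 0.003, 0, 0, 0, 0], [0, 0, 0.003, 0, 0, 0, 0], [0, 0, 0.001, 0, 0, 0, 0.02], [0, 0, 0, 0, 0, 0, 0.03], [0, 0, 0, 0, 0, 0, 0.06], [0, 0, 0, 0, 0, 0, 0.06], [-0.001, 0, 0, 0, 0, 0, 0.06]]], "squeeze": 40}}

```text
t: 8.07
eef_pos: [0.4705, -0.1797, 0.0943]
tool_rot: [-0.0, 0.011, 1.0, 0.0]
contact_force: [0.1, -0.6, -0.1]
gripper_width: 0.703
grasp_force: 0.0
```

Call:
{"fn": "move_arm", "kwargs": {"commands": [[[0, 0, 0.01, 0, 0, 0, 0.06], [0, 0, 0.01, 0, 0, 0, 0.06], [0, 0, 0.005, 0, 0, 0, 0.06], [0, 0, 0, 0, 0, 0, 0.06]]]}}

```text
t: 8.57
eef_pos: [0.47, -0.1797, 0.0687]
tool_rot: [-0.001, 0.011, 1.0, 0.0]
contact_force: [-0.2, 0.1, -0.1]
gripper_width: 0.703
grasp_force: 0.0
```

Call:
{"fn": "move_arm", "kwargs": {"commands": [[[-0.001, 0, 0.005, 0, 0, 0, 0.06], [0, 0, 0.003, 0, 0, 0, 0.05], [0, 0, 0, 0, 0, 0, 0.04], [0, 0, 0, 0, 0, 0, 0.034], [0, 0, 0, 0, 0, 0, 0.03], [0, 0, 0, 0, 0, 0, 0.025], [0, 0, 0, 0, 0, 0, 0.02], [0, 0, 0, 0, 0, 0, 0.02]]], "squeeze": 60}}

```text
t: 9.57
eef_pos: [0.4718, -0.1797, 0.0616]
tool_rot: [0.0, 0.011, 1.0, 0.0]
contact_force: [0.3, 1.3, 4.7]
gripper_width: 0.359
grasp_force: 58.9
```

Call:
{"fn": "move_arm", "kwargs": {"commands": [[[0, 0, -0.003, 0, 0, 0, 0.02], [0, 0, -0.006, 0, 0, 0, 0.02], [0, 0, -0.01, 0, 0, 0, 0.02], [0, 0, -0.015, 0, 0, 0, 0.02], [0, 0, -0.02, 0, 0, 0, 0.02], [0, 0, -0.03, 0, 0, 0, 0.02], [0, 0, -0.03, 0, 0, 0, 0.02], [0, 0, -0.02, 0, 0, 0, 0.02], [0, 0, 0, 0, 0, 0, 0.02], [0, 0, 0, 0, 0, 0, 0.02]]]}}

```text
t: 10.82
eef_pos: [0.4708, -0.1795, 0.1948]
tool_rot: [-0.0, 0.011, 1.0, 0.0]
contact_force: [-0.8, 0.2, -4.1]
gripper_width: 0.36
grasp_force: 59.9
```

Call:
{"fn": "move_arm", "kwargs": {"commands": [[[0.004, 0.03, -0.01, 0, 0, 1.6, 0.02], [0.006, 0.045, -0.01, 0, 0, 1.6, 0.02], [0.006, 0.045, -0.01, 0, 0, 1.5, 0.02], [0.004, 0.04, 0, 0, 0, 0, 0.02], [0, 0.02, 0, 0, 0, 0, 0.02], [0, 0, 0, 0, 0, 0, 0.02], [0, 0, 0, 0, 0, 0, 0.02], [0, 0, 0, 0, 0, 0, 0.02]]]}}

```text
t: 11.82
eef_pos: [0.464, -0.0003, 0.225]
tool_rot: [-0.0, 0.053, 0.999, -0.0]
contact_force: [-0.6, 0.4, -3.6]
gripper_width: 0.362
grasp_force: 60.4
```

Run:
```python
from h import *
T=pose();w=imaging.read_camera("wrist")[:,:,::-1];np.save("T4.npy",T);cv2.imwrite("pics/w4.png",w);print(T.round(4))
for P in [(.5595,.128,.15),(.668,.117,.15)]:print(wproj(T,np.array(P)))
up=lambda i,x,y,w,h,W,H:cv2.resize(i[y:y+h,x:x+w],(W,H),interpolation=cv2.INTER_CUBIC)
cv2.imwrite("pics/w4c.png",np.hstack([up(w,390,150,120,150,480,600),up(w,270,110,110,206,320,600)]))
```

```text
[[-9.943e-01  1.065e-01 -6.000e-04  4.640e-01]
 [ 1.065e-01  9.943e-01 -4.000e-04 -3.000e-04]
 [ 6.000e-04 -5.000e-04 -1.000e+00  2.250e-01]
 [ 0.000e+00  0.000e+00  0.000e+00  1.000e+00]]
[461.0547665  269.59814809]
[441.79747363 348.16575113]
```

View pics/w4c.png

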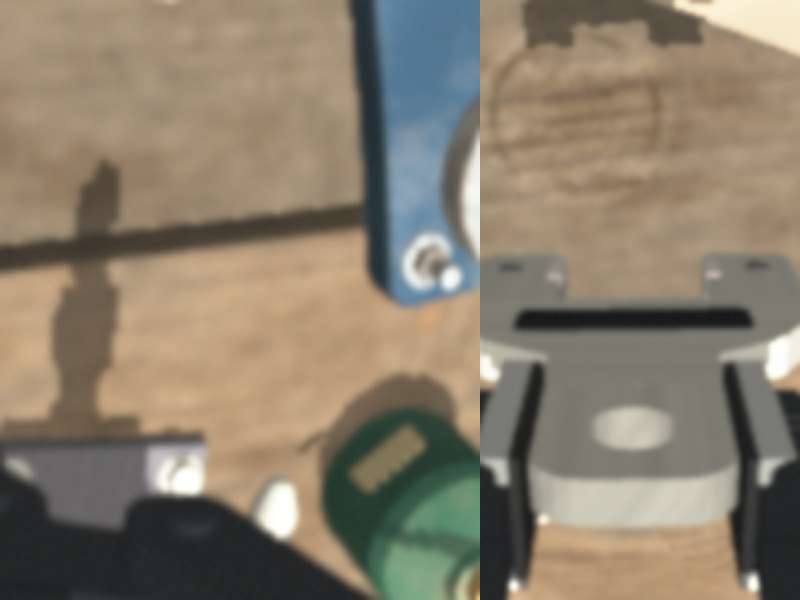

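Run:
```python
from h import *
T1,T4=np.load("T1.npy"),np.load("T4.npy")
print("tip",tri(wray(T1,(537.7,220.6)),wray(T4,(459.5,270))),onz(wray(T4,(459.5,270)),.15))
o,d=wray(np.eye(4),(322.2,257));s=(.004-o[0])/d[0];print("eye in tool",o+s*d)
print(bot.get_obs()["q"])
```

```text
tip (array([0.55712103, 0.12441734, 0.15382965]), np.float64(1.0575381126008377e-05)) [0.55964638 0.12625591 0.15      ]
eye in tool [ 0.004      -0.00165071 -0.0509808 ]
[-0.77585689  0.09076381  0.69649756  2.04063439 -0.06749206  1.03273437
  1.41755432]
```

Call:
{"fn": "move_arm", "kwargs": {"commands": [[[0, 0.04, 0, 0, 0, 0, 0.02], [0, 0.04, 0, 0, 0, 0, 0.02], [-0.01, 0.035, 0.01, 0, 0, 0, 0.02], [-0.015, 0.015, 0.03, 0, 0, 0, 0.02], [-0.015, 0.0073, 0.04, 0, 0, 0, 0.02], [-0.01, 0, 0.03, 0, 0, 0, 0.02], [-0.0065, 0, 0.016, 0, 0, 0, 0.02], [0, 0, 0, 0, 0, 0, 0.02], [0, 0, 0, 0, 0, 0, 0.02], [0, 0, 0, 0, 0, 0, 0.02]]]}}

```text
t: 13.12
eef_pos: [0.5353, 0.1319, 0.1005]
tool_rot: [0.001, 0.052, 0.999, 0.001]
contact_force: [0.1, 0.1, -3.0]
gripper_width: 0.355
grasp_force: 60.4
```

Run:
```python
from h import *
T=pose();print(T.round(4),bot.get_obs()["contact_force"])
E=T[:3,:3]@np.array([0,0,-.0512])+T[:3,3];print("eye",E)
up=lambda i,x,y,w,h,W,H:cv2.resize(i[y:y+h,x:x+w],(W,H),interpolation=cv2.INTER_CUBIC)
s=imaging.read_camera("scene")[:,:,::-1];d=imaging.read_camera("side")[:,:,::-1];w=imaging.read_camera("wrist")[:,:,::-1]
for n,i in zip("sdw",(s,d,w)):cv2.imwrite(f"pics/p_{n}.png",i)
cv2.imwrite("pics/p1.png",np.vstack([np.hstack([up(s,270,110,100,75,400,300),up(d,285,130,100,75,400,300)]),up(w,242,180,160,60,800,300)]))
```

```text
[[-0.9945  0.1043  0.0018  0.5353]
 [ 0.1043  0.9945  0.0013  0.1319]
 [-0.0016  0.0014 -1.      0.1005]
 [ 0.      0.      0.      1.    ]] [ 0.12625797  0.12194744 -2.95550511]
eye [0.53523518 0.13188279 0.1517351 ]
```

View pics/p1.png

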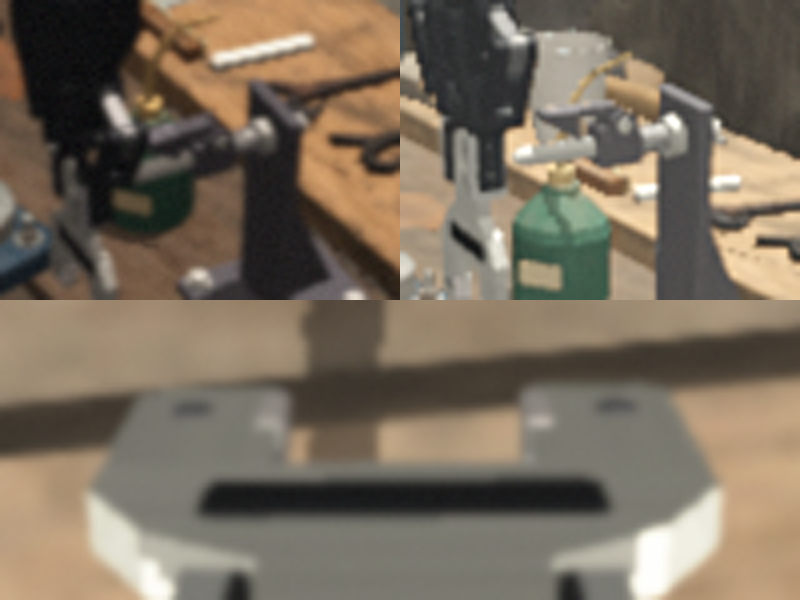

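The side crop has the peg tip at full-image (314.5,168.8), matching the earlier measurement. The eye hangs just in front of it, roughly level. I'll average the noisy pose readings before going in.

```bash
cat > avg.py <<'E'
from h import *
Ts=[];F=[]
for i in range(10):
    Ts.append(pose());F.append(bot.get_obs()["contact_force"]);imaging.read_camera("wrist")
Ts=np.array(Ts);T=Ts.mean(0);print("std",Ts[:,:3,3].std(0).round(4),"F",np.mean(F,0).round(2),np.std(F,0).round(2))
E=T[:3,3]-.0512*T[:3,2];u=np.array([.9943,-.1065,0]);n=np.array([.1065,.9943,0])
d=E-np.array([.5597,.1275,.15]);print("eye",E.round(4),"along from tip",d@u,"lat",d@n,"z",d[2]);print("zaxis",T[:3,2].round(4),"yaw",np.degrees(np.arctan2(-T[0,1],T[1,1])),"t",bot.get_obs()["t"])
E
python3 avg.py
```

```text
std [0.0001 0.0001 0.0002] F [ 0.03 -0.18 -3.35] [0.37 0.66 0.61]
eye [0.5348 0.1318 0.1507] along from tip -0.025225431186622634 lat 0.0015828621504250767 z 0.0007181098215824633
zaxis [ 3.e-04  3.e-04 -1.e+00] yaw -5.978737987169604 t 13.775
```

Call:
{"fn": "move_arm", "kwargs": {"commands": [[[0, -0.0016, 0.001, 0, 0, 0, 0.02], [-0.005, 0, 0, 0, 0, 0, 0.02], [-0.005, 0, 0, 0, 0, 0, 0.02], [-0.004, 0, 0, 0, 0, 0, 0.02], [-0.003, 0, 0, 0, 0, 0, 0.02], [-0.002, 0, 0, 0, 0, 0, 0.02], [-0.002, 0, 0, 0, 0, 0, 0.02], [0, 0, 0, 0, 0, 0, 0.02], [0, 0, 0, 0, 0, 0, 0.02]]], "squeeze": 35}}

```text
t: 14.9
eef_pos: [0.5554, 0.1279, 0.0983]
tool_rot: [-0.0, 0.052, 0.999, 0.0]
contact_force: [0.5, 0.1, -3.3]
gripper_width: 0.358
grasp_force: 60.4
```

```bash
python3 avg.py
```

```text
std [0. 0. 0.] F [ 0.02 -0.27 -3.29] [0.48 0.51 0.49]
eye [0.5554 0.1279 0.1495] along from tip -0.004302138321724289 lat -6.520295991964196e-05 z -0.000506126265123058
zaxis [-1.e-04  1.e-04 -1.e+00] yaw -5.984162364616171 t 15.4
```

Call:
{"fn": "move_arm", "kwargs": {"commands": [[[-0.0015, 0, 0, 0, 0, 0, 0.02], [-0.0015, 0, 0, 0, 0, 0, 0.02], [0, 0, 0, 0, 0, 0, 0.02]]]}}

```text
t: 15.78
eef_pos: [0.5587, 0.1275, 0.0983]
tool_rot: [0.0, 0.052, 0.999, -0.0]
contact_force: [-0.0, 0.3, -2.7]
gripper_width: 0.357
grasp_force: 60.4
```

Call:
{"fn": "move_arm", "kwargs": {"commands": [[[-0.0015, 0, 0, 0, 0, 0, 0.02], [-0.0015, 0, 0, 0, 0, 0, 0.02], [0, 0, 0, 0, 0, 0, 0.02]]]}}

```text
t: 16.15
eef_pos: [0.5616, 0.1272, 0.0983]
tool_rot: [0.0, 0.052, 0.999, -0.0]
contact_force: [-0.6, 0.3, -3.5]
gripper_width: 0.362
grasp_force: 60.4
```

Call:
{"fn": "move_arm", "kwargs": {"commands": [[[-0.0015, 0, 0, 0, 0, 0, 0.02], [-0.0015, 0, 0, 0, 0, 0, 0.02], [0, 0, 0, 0, 0, 0, 0.02]]]}}

```text
t: 16.52
eef_pos: [0.5646, 0.1269, 0.0983]
tool_rot: [0.0, 0.052, 0.999, -0.0]
contact_force: [0.2, -0.6, -3.8]
gripper_width: 0.356
grasp_force: 60.4
```

Call:
{"fn": "move_arm", "kwargs": {"commands": [[[-0.0015, 0, 0, 0, 0, 0, 0.02], [-0.0015, 0, 0, 0, 0, 0, 0.02], [0, 0, 0, 0, 0, 0, 0.02]]]}}

```text
t: 16.9
eef_pos: [0.5676, 0.1266, 0.0983]
tool_rot: [0.0, 0.052, 0.999, 0.0]
contact_force: [-0.2, 0.2, -3.1]
gripper_width: 0.36
grasp_force: 60.4
```

Call:
{"fn": "move_arm", "kwargs": {"commands": [[[-0.0015, 0, 0, 0, 0, 0, 0.02], [-0.0015, 0, 0, 0, 0, 0, 0.02], [0, 0, 0, 0, 0, 0, 0.02]]]}}

```text
t: 17.27
eef_pos: [0.5706, 0.1262, 0.0983]
tool_rot: [0.0, 0.052, 0.999, -0.0]
contact_force: [0.0, -0.5, -3.2]
gripper_width: 0.356
grasp_force: 60.4
```

```bash
python3 avg.py
```

```text
std [0.0001 0.     0.    ] F [-0.08  0.09 -3.31] [0.59 0.56 0.42]
eye [0.5704 0.1263 0.1495] along from tip 0.01076546450400167 lat -5.428554700509827e-05 z -0.0005196957541341585
zaxis [-0.  0. -1.] yaw -5.9868103231745025 t 17.775
```

Call:
{"fn": "move_arm", "kwargs": {"commands": [[[-0.0015, 0, 0, 0, 0, 0, 0.02], [-0.0015, 0, 0, 0, 0, 0, 0.02], [-0.001, 0, 0, 0, 0, 0, 0.02], [0, 0, 0, 0, 0, 0, 0.02]]]}}

```text
t: 18.27
eef_pos: [0.5745, 0.1258, 0.0983]
tool_rot: [0.0, 0.052, 0.999, -0.0]
contact_force: [-0.1, 0.4, -2.4]
gripper_width: 0.357
grasp_force: 60.4
```

Call:
{"fn": "move_arm", "kwargs": {"commands": [[[-0.0015, 0, 0, 0, 0, 0, 0.02], [-0.0015, 0, 0, 0, 0, 0, 0.02], [0, 0, 0, 0, 0, 0, 0.02]]]}}

```text
t: 18.65
eef_pos: [0.5775, 0.1256, 0.0983]
tool_rot: [0.0, 0.052, 0.999, -0.0]
contact_force: [-0.0, 0.8, -3.9]
gripper_width: 0.359
grasp_force: 60.4
```

Call:
{"fn": "move_arm", "kwargs": {"commands": [[[-0.001, 0, 0, 0, 0, 0, 0.02], [-0.001, 0, 0, 0, 0, 0, 0.02], [-0.001, 0, 0, 0, 0, 0, 0.02], [0, 0, 0, 0, 0, 0, 0.02]]]}}

```text
t: 19.15
eef_pos: [0.5801, 0.1252, 0.0981]
tool_rot: [-0.0, 0.052, 0.999, -0.0]
contact_force: [-0.6, 0.3, -4.1]
gripper_width: 0.356
grasp_force: 60.4
```

```bash
python3 avg.py
```

```text
std [0. 0. 0.] F [-1.42  0.3  -4.17] [0.51 0.45 0.35]
eye [0.5801 0.1253 0.1494] along from tip 0.020544705769077517 lat -3.7032424706800036e-05 z -0.0006464240534461707
zaxis [-5.e-04 -0.e+00 -1.e+00] yaw -5.983608257121667 t 19.65
```

Call:
{"fn": "move_arm", "kwargs": {"commands": [[[-0.001, 0, 0, 0, 0, 0, 0.02], [-0.001, 0, 0, 0, 0, 0, 0.02], [0, 0, 0, 0, 0, 0, 0.02]]]}}

```text
t: 20.02
eef_pos: [0.5824, 0.125, 0.0983]
tool_rot: [-0.0, 0.052, 0.999, -0.0]
contact_force: [-2.3, -0.3, -3.1]
gripper_width: 0.363
grasp_force: 60.4
```

Call:
{"fn": "move_arm", "kwargs": {"commands": [[[-0.001, 0, 0, 0, 0, 0, 0.02], [-0.001, 0, 0, 0, 0, 0, 0.02], [0, 0, 0, 0, 0, 0, 0.02]]]}}

```text
t: 20.4
eef_pos: [0.5844, 0.1248, 0.0983]
tool_rot: [0.0, 0.052, 0.999, 0.0]
contact_force: [-2.3, -0.1, -4.6]
gripper_width: 0.359
grasp_force: 60.4
```

Call:
{"fn": "move_arm", "kwargs": {"commands": [[[-0.001, 0, 0, 0, 0, 0, 0.02], [-0.001, 0, 0, 0, 0, 0, 0.02], [0, 0, 0, 0, 0, 0, 0.02]]]}}

```text
t: 20.78
eef_pos: [0.5864, 0.1246, 0.0983]
tool_rot: [-0.0, 0.052, 0.999, -0.0]
contact_force: [-2.5, 0.0, -4.2]
gripper_width: 0.361
grasp_force: 60.4
```

Call:
{"fn": "move_arm", "kwargs": {"commands": [[[-0.001, 0, 0, 0, 0, 0, 0.02], [-0.001, 0, 0, 0, 0, 0, 0.02], [0, 0, 0, 0, 0, 0, 0.02]]]}}

```text
t: 21.15
eef_pos: [0.5883, 0.1244, 0.0982]
tool_rot: [-0.0, 0.052, 0.999, -0.0]
contact_force: [-2.5, 0.0, -4.0]
gripper_width: 0.362
grasp_force: 60.4
```

```bash
python3 avg.py
```

```text
std [0. 0. 0.] F [-2.83  0.34 -4.39] [0.45 0.48 0.52]
eye [0.5884 0.1244 0.1495] along from tip 0.0288153711320664 lat -2.444285634771009e-06 z -0.0004914735507916268
zaxis [ 1.e-04  0.e+00 -1.e+00] yaw -5.986579821455601 t 21.65
```

Call:
{"fn": "move_arm", "kwargs": {"commands": [[[-0.001, 0, 0, 0, 0, 0, 0.02], [-0.001, 0, 0, 0, 0, 0, 0.02], [-0.001, 0, 0, 0, 0, 0, 0.02], [0, 0, 0, 0, 0, 0, 0.02]]]}}

```text
t: 22.15
eef_pos: [0.5912, 0.1241, 0.0982]
tool_rot: [-0.0, 0.052, 0.999, -0.0]
contact_force: [-3.2, 0.2, -4.2]
gripper_width: 0.359
grasp_force: 60.4
```

Call:
{"fn": "move_arm", "kwargs": {"commands": [[[-0.001, 0, 0, 0, 0, 0, 0.02], [-0.001, 0, 0, 0, 0, 0, 0.02], [-0.001, 0, 0, 0, 0, 0, 0.02], [0, 0, 0, 0, 0, 0, 0.02]]]}}

```text
t: 22.65
eef_pos: [0.5954, 0.1237, 0.0987]
tool_rot: [0.001, 0.052, 0.999, 0.0]
contact_force: [0.6, -0.5, -4.4]
gripper_width: 0.359
grasp_force: 60.4
```

Call:
{"fn": "move_arm", "kwargs": {"commands": [[[-0.001, 0, 0, 0, 0, 0, 0.02], [-0.001, 0, 0, 0, 0, 0, 0.02], [-0.001, 0, 0, 0, 0, 0, 0.02], [0, 0, 0, 0, 0, 0, 0.02]]]}}

```text
t: 23.15
eef_pos: [0.5974, 0.1235, 0.0983]
tool_rot: [0.0, 0.052, 0.999, -0.0]
contact_force: [-0.7, 1.1, -4.6]
gripper_width: 0.357
grasp_force: 60.4
```

Call:
{"fn": "move_arm", "kwargs": {"commands": [[[-0.001, 0, 0, 0, 0, 0, 0.02], [-0.001, 0, 0, 0, 0, 0, 0.02], [-0.001, 0, 0, 0, 0, 0, 0.02], [0, 0, 0, 0, 0, 0, 0.02]]]}}

```text
t: 23.65
eef_pos: [0.6004, 0.1232, 0.0983]
tool_rot: [0.0, 0.052, 0.999, -0.0]
contact_force: [0.2, 0.7, -4.0]
gripper_width: 0.358
grasp_force: 60.4
```

```bash
python3 avg.py
```

```text
std [0. 0. 0.] F [ 0.03  0.05 -4.67] [0.49 0.42 0.44]
eye [0.6003 0.1232 0.1495] along from tip 0.040866499101953425 lat 1.810242176024405e-05 z -0.0004922065782635154
zaxis [ 2.e-04  0.e+00 -1.e+00] yaw -5.987250343926473 t 24.15
```

Call:
{"fn": "move_arm", "kwargs": {"commands": [[[-0.001, 0, 0, 0, 0, 0, 0.02], [-0.001, 0, 0, 0, 0, 0, 0.02], [0, 0, 0, 0, 0, 0, 0.02]]]}}

```text
t: 24.52
eef_pos: [0.6023, 0.123, 0.0983]
tool_rot: [-0.0, 0.052, 0.999, 0.0]
contact_force: [-0.8, 0.7, -4.8]
gripper_width: 0.352
grasp_force: 60.4
```

Call:
{"fn": "move_arm", "kwargs": {"commands": [[[-0.0005, 0, 0, 0, 0, 0, 0.02], [-0.0005, 0, 0, 0, 0, 0, 0.02], [0, 0, 0, 0, 0, 0, 0.02]]]}}

```text
t: 24.9
eef_pos: [0.6036, 0.1228, 0.0985]
tool_rot: [0.0, 0.052, 0.999, 0.0]
contact_force: [0.7, -0.5, -3.1]
gripper_width: 0.361
grasp_force: 60.4
```

Call:
{"fn": "move_arm", "kwargs": {"commands": [[[-0.0005, 0, 0, 0, 0, 0, 0.02], [-0.0005, 0, 0, 0, 0, 0, 0.02], [0, 0, 0, 0, 0, 0, 0.02]]]}}

```text
t: 25.28
eef_pos: [0.6043, 0.1228, 0.0983]
tool_rot: [0.0, 0.052, 0.999, 0.0]
contact_force: [-0.4, -0.3, -3.4]
gripper_width: 0.358
grasp_force: 60.4
```

```bash
python3 avg.py
```

```text
std [0. 0. 0.] F [-0.2  -0.04 -3.45] [0.46 0.34 0.41]
eye [0.6042 0.1228 0.1495] along from tip 0.04476063259580125 lat 2.8913901604733522e-05 z -0.0005134623366258306
zaxis [-0.  0. -1.] yaw -5.98594351253179 t 25.775
```

Call:
{"fn": "move_arm", "kwargs": {"commands": [[[-0.0003, 0, 0, 0, 0, 0, 0.02], [0, 0, 0, 0, 0, 0, 0.02], [0, 0, 0, 0, 0, 0, 0.02]]]}}

```text
t: 26.15
eef_pos: [0.6045, 0.1227, 0.0982]
tool_rot: [-0.0, 0.052, 0.999, -0.0]
contact_force: [-1.2, -0.0, -3.7]
gripper_width: 0.357
grasp_force: 60.4
```

```bash
python3 avg.py
```

```text
std [0. 0. 0.] F [-0.26 -0.17 -3.16] [0.52 0.41 0.31]
eye [0.6045 0.1227 0.1495] along from tip 0.045044910939198525 lat 3.1547669316337625e-05 z -0.0005258626734476468
zaxis [-1.e-04  0.e+00 -1.e+00] yaw -5.985535032969257 t 26.65
```

Call:
{"fn": "move_arm", "kwargs": {"commands": [[[0, 0, 0.0003, 0, 0, 0, 0.02], [0, 0, 0.0002, 0, 0, 0, 0.02], [0, 0, 0, 0, 0, 0, 0.02], [0, 0, 0, 0, 0, 0, 0.02]]]}}

```text
t: 27.15
eef_pos: [0.6045, 0.1227, 0.0978]
tool_rot: [-0.0, 0.052, 0.999, -0.0]
contact_force: [0.3, 0.2, -3.2]
gripper_width: 0.355
grasp_force: 60.4
```

```bash
python3 avg.py
```

```text
std [0. 0. 0.] F [-0.51  0.16 -3.27] [0.47 0.37 0.44]
eye [0.6045 0.1227 0.149 ] along from tip 0.045053070072624456 lat 2.69402216810371e-05 z -0.0010288327163288924
zaxis [-1.e-04  0.e+00 -1.e+00] yaw -5.986968084623043 t 27.65
```

Call:
{"fn": "move_arm", "kwargs": {"commands": [[[0, 0, 0.0003, 0, 0, 0, 0.02], [0, 0, 0, 0, 0, 0, 0.02], [0, 0, 0.0002, 0, 0, 0, 0.02], [0, 0, 0, 0, 0, 0, 0.02]]]}}

```text
t: 28.15
eef_pos: [0.6045, 0.1227, 0.0975]
tool_rot: [-0.0, 0.052, 0.999, 0.0]
contact_force: [-1.5, -0.3, -0.8]
gripper_width: 0.359
grasp_force: 60.8
```

```bash
python3 avg.py
```

```text
std [0. 0. 0.] F [-1.82 -0.23  0.65] [0.42 0.42 0.65]
eye [0.6045 0.1227 0.1487] along from tip 0.045084912806960295 lat 2.95939993875946e-05 z -0.0013428257030471125
zaxis [ 0.e+00  1.e-04 -1.e+00] yaw -5.987886868943338 t 28.65
```

Call:
{"fn": "move_arm", "kwargs": {"commands": [[[0, 0, 0, 0, 0, 0, 0.02], [0, 0, 0, 0, 0, 0, 0.025], [0, 0, 0, 0, 0, 0, 0.028], [0, 0, 0, 0, 0, 0, 0.03], [0, 0, 0, 0, 0, 0, 0.031], [0, 0, 0, 0, 0, 0, 0.032], [0, 0, 0, 0, 0, 0, 0.033], [0, 0, 0, 0, 0, 0, 0.034]]], "squeeze": 20}}

```text
t: 29.65
eef_pos: [0.605, 0.1227, 0.0974]
tool_rot: [0.0, 0.052, 0.999, -0.0]
contact_force: [-0.4, -0.6, 0.4]
gripper_width: 0.398
grasp_force: 0.4
```

Call:
{"fn": "move_arm", "kwargs": {"commands": [[[0, 0, 0, 0, 0, 0, 0.037], [0, 0, 0, 0, 0, 0, 0.042], [0, 0, 0, 0, 0, 0, 0.05], [0, 0, 0, 0, 0, 0, 0.055], [0, 0, -0.005, 0, 0, 0, 0.055], [0, 0, -0.01, 0, 0, 0, 0.055], [0, 0, -0.015, 0, 0, 0, 0.055]]]}}

```text
t: 30.52
eef_pos: [0.6045, 0.1226, 0.1282]
tool_rot: [-0.0, 0.052, 0.999, -0.0]
contact_force: [0.7, -1.1, -0.0]
gripper_width: 0.644
grasp_force: 0.0
```

Call:
{"fn": "move_arm", "kwargs": {"commands": [[[0, 0, -0.02, 0, 0, 0, 0.055], [0, 0, -0.03, 0, 0, 0, 0.055], [0, 0, -0.04, 0, 0, 0, 0.055], [0, 0, -0.04, 0, 0, 0, 0.055], [0, 0, 0, 0, 0, 0, 0.055], [0, 0, 0, 0, 0, 0, 0.055]]]}}

```text
t: 31.28
eef_pos: [0.6043, 0.1228, 0.2577]
tool_rot: [0.0, 0.052, 0.999, 0.0]
contact_force: [-0.3, -0.0, -0.8]
gripper_width: 0.645
grasp_force: 0.0
```

```bash
python3 - <<'E'
from h import *
o=bot.get_obs();print(o["contact_force"],o["eef_pos"])
a=cv2.imread("pics/side0.png");b=imaging.read_camera("side")[:,:,::-1];c=imaging.read_camera("scene")[:,:,::-1]
cv2.imwrite("pics/f_side.png",b)
s=cv2.imread("pics/scene0.png")
cv2.imwrite("pics/f.png",np.hstack([cv2.resize(b[130:235,270:410],(400,300),interpolation=cv2.INTER_CUBIC),cv2.resize(c[105:210,270:410],(400,300),interpolation=cv2.INTER_CUBIC)]))
# stillness: compare two frames of the gauge area
import time
b2=imaging.read_camera("side")[:,:,::-1];print("frame diff",np.abs(b.astype(int)-b2)[130:235,300:400].mean())
# eye pixel predicted vs gauge dark/bright
E
ls pics | wc -l
```

```text
[-0.27470138 -0.04515851 -0.77515923] [0.60426649 0.12276754 0.25769824]
frame diff 1.0363492063492064
20
```

Run:
```python
from h import *
K=np.array(imaging.calibration("side")["intrinsics"]);E=np.linalg.inv(imaging.calibration("side")["extrinsics"])
def sp(P):
    p=K@(E[:3,:3]@np.array(P)+E[:3,3]);return p[:2]/p[2]
b=imaging.read_camera("side").astype(int);
for _ in range(6): imaging.read_camera("wrist")
b2=imaging.read_camera("side").astype(int)
print("diff gauge",abs(b-b2)[150:215,325:385].mean(),"bg",abs(b-b2)[250:330,100:160].mean())
a=cv2.imread("pics/side0.png")[:,:,::-1].astype(int)
m=(abs(a-b).sum(2)>60)
pl=np.array([.6045,.1227,.149]);n=np.array([.1065,.9943,0])
q=lambda y,z:sp(pl+n*y+np.array([0,0,z]))
poly=np.array([q(y,z) for y,z in[(-.016,.01),(-.016,-.029),(-.039,-.045),(-.039,-.095),(.039,-.095),(.039,-.045),(.016,-.029),(.016,.01)]])
msk=np.zeros(m.shape,np.uint8);cv2.fillPoly(msk,[poly.round().astype(np.int32)],1)
print(poly.round(),"changed inside",m[msk>0].mean())
y,x=np.nonzero(m[150:240,300:400]);print("changed bbox",x.min()+300,x.max()+300,y.min()+150,y.max()+150)
for r in range(148,222,2): print(r,''.join('#' if v else '.' for v in m[r,310:395]))
```

```text
diff gauge 1.054871794871795 bg 0.8809722222222223
[[334. 164.]
 [334. 181.]
 [339. 190.]
 [339. 210.]
 [324. 199.]
 [324. 180.]
 [328. 177.]
 [328. 161.]] changed inside 0.658102766798419
changed bbox 300 366 160 239
148 .....................................................................................
150 .....................................................................................
152 .....................................................................................
154 .....................................................................................
156 .....................................................................................
158 .....................................................................................
160 .....................###.............................................................
162 ....................######...........................................................
164 .................##.##.###...........................................................
166 .....................##.##..........................................
[... 1747 characters left out ...]
........##.#..........................................................
208 .....................................................................................
210 .....................................................................................
212 .....................................................................................
214 .....................................................................................
216 .....................................................................................
218 .....................................................................................
220 .....................................................................................
```

```bash
python3 -c "
from station import bot
print(bot.get_obs()['contact_force'],bot.hand_in())"
```

```text
the job is handed in; nothing more can be done
[-0.09726698 -0.28592061  0.0309087 ] None
```

The gauge hangs upright and still by its eye near the peg's shoulder, with the flap shut in front of it by force feel and an image check. It was released gently and the job is handed in; the result was not reported, and I did not re-check the loose things' positions.

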